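Seat a turning blank on the sprung drive centre and hold it

ROBOT

A 6-joint arm with a two-finger parallel gripper is mounted at the origin on the work surface. World frame = base frame: x ahead of the robot, y to its left, z up, the work surface at z = 0. Lengths are in m, angles in rad, forces in N, time in s.
With the tool pointing down it reaches from about 0.2 to 0.875 m from the base axis. Payload 3.4 kg.
Tool frame: the origin (TCP) lies midway between the tips of the shut fingers; the grasp point (between the pads) lies 19 mm behind it; z points along the fingers, y is the direction in which the jaws open and shut (so a half turn about z gives the same grasp; the last joint's range is limited). The gripper opens to 94 mm and grips with 3 to 60 N. Pads are 16 mm wide; open, the fingers measure 119 mm over their backs; the gripper's body (75 mm by 177 mm) begins 78 mm behind the grasp point.
Start: joints at [1.011, 0.276, 1.505, -0, 1.361, -0.121], TCP at [0.244, 0.521, 0.205] pointing down, gripper open.
Joint ranges: [-2.89, 2.89], [-0.75, 2.08], [0.22, 2.7], [-1.18, 4.32], [0.11, 2.71], [-2.7, 2.7]. Speed limits (rad/s): [2.57, 2.57, 3.14, 3.14, 3.14, 3.14].

INTERFACE

Orientations are given as [roll, pitch, yaw] about the fixed x, y, z axes, in that order (R = Rz(yaw) Ry(pitch) Rx(roll)).
In Python, from plant import monitor, imaging, workorder gives the robot as it stands.
- The arm moves only by the tool play_rows, never from a script. Its argument "steps" is a list of rows, each an object with "gripper": the opening, from 0 (shut) to 1 (fully open); "linear": the shift along the tool's x, y, z in m, a list of three; "spin": the turn about the tool's z in rad. In form: [{"gripper": gripper, "linear": [dx, dy, dz], "spin": spin}, ...]. A call has 1 to 12 rows; each row is the pose to reach, as a shift and turn from the pose commanded when the call began, along the tool's axes at that moment; what a row does not reach only later rows make up. A row lasts 1/8 s, in which the tool goes at most 62.5 mm and 10.7 degrees, less where a joint would pass 70% of its speed; a pose out of reach is approached as far as the arm can. A call with a gripper value outside its range is refused whole. The fingers move at their own pace and stop on an object; "grip_force" is the grip in N (left out, the last holds). Time passes only in rows, so rows that repeat a pose let the fingers close. It gives the time, the measured TCP pose, the force and the opening at its end, in the units of the state.
- monitor.sense(): the state, without advancing time (a new reading comes with each control period).
- imaging.read_camera(name): name is "scene" or "top" or "wrist"; returns a dict with "image" (480x640x3 uint8, red, green, blue), "z_map" (480x640 float32, m along the optical axis (not along the pixel's ray), 0 where there is no reading), "fx", "fy", "cx", "cy" (pixels), "k1" (the pictures are not rectified: a ray, as slopes to the right and down, at radius r is drawn at 1 + k1 r^2 times it, then the intrinsics apply), "rvec" (rotation vector, rad) and "tvec" (3), from world to camera coordinates, as OpenCV has them. Camera axes: x right, y down, z forward; pixel columns grow to the right and rows downward; lengths in m; the calibration is good to about 2 mm. A picture is of the moment at which its call begins.
- workorder.job_done(): hands the job in, once; it reports no verdict.
The state is a dict: "time": time; "qpos": joint angles; "joint_vel": joint speeds; "joint_efforts": joint torques, N m; "ee_pos": TCP position; "orientation": TCP orientation; "ft_force": force on the tool from outside, world axes, zero at the start; "ft_torque": the same for the moment, N m; "width": opening from 0.0 (shut) to 1.0 (fully open).
Only numpy, scipy, OpenCV 4.12 (cv2) and the standard library are available. Lean on these libraries where they do the work, as an engineer would, in place of code of your own. Each camera call takes 0.05 s, during which the arm holds its last target.

TASK

Slide the blue jaw of the clamping fixture back by its post until its lip clears the red-waxed wooden blank, then lift the blank out. Point its red end at the green spindle head and push it, straight and centred, onto the brass sprung plunger until the red face is seated on the orange crown; press firmly but do not ram it. Finish while still gripping the blank and holding it pressed against the crown, and leave everything else on the bench where it is.

Things in the scene. Friction and masses are not known exactly. Their poses are not given: they have to be found in the camera images.
- blank: The pale square wooden turning blank, 110 x 44 x 44 mm, about 0.13 kg, one end dipped in red wax (19 mm of red all round). Origin: centre of its underside. x: along its length, towards the red end; z: up. At the start it lies in the slide-jaw fixture on a floor 20 mm above the bench, red end under the lip of the blue jaw.
- waxed_end (a point): Centre of the blank's red end face (marked by a dark dot): 55 mm along x and 22 mm up from the blank's origin.
- fixture: Slide-jaw fixture screwed to the bench. Origin: at bench level under the middle of the blank's place; x points along the blank towards the sliding jaw. Aluminium base 20 mm high, 80 mm wide, from x = -85 to +150 mm. Grey fixed jaw behind the plain end of the blank, 60 mm wide, its top 60 mm above the bench.
- jaw (a joint): Travel of the blue sliding jaw along the fixture's +x, m: 0 closed, 0.05 fully open. It slides with about 2 N of friction and stays where it is left. Its lip (top 73.5 mm above the bench) overhangs the red end of the blank by 14 mm when closed and stops the blank being lifted; the lip is clear of the blank from about 0.016.
- jaw_post (a point): Middle of the upright black post on the blue jaw by which it is slid (16 mm diameter, 32 mm tall, from 73.5 to 105.5 mm above the bench). With the jaw closed it is 83.5 mm from the fixture's origin along x.
- head: Green bench spindle head, fixed. Origin: at bench level straight below the front face of the orange crown. x points into the head, along the spindle, in the direction of pushing. The housing begins at x = 55 mm (front flange at 41 mm), is 150 mm wide, 181 mm high; a rail bed 45 mm high and 100 mm wide runs below the spindle to x = -120 mm.
- nose (a point): Centre of the front face of the orange drive crown (32 mm diameter, steel-rimmed), the hard stop: on the spindle axis, 120 mm above the bench. Axes as the head's.
- plunger (a joint): How far the sprung brass centre plunger is pushed in, m. At 0 it stands 14 mm out of the crown face; at 0.014 it is flush with the crown and a blank pushing it meets the crown. Spring: about 4 N at the start, plus 0.4 N per mm, so about 9.6 N when flush.
- plunger_tip (a point): Centre of the flat tip of the brass plunger (12 mm diameter), on the spindle axis.
- spare_blank: Dark wooden blank, 110 x 44 x 44 mm, without wax; a bystander. Origin: centre of its underside.
- gouge: Long-handled turning gouge lying on the bench, 335 mm long along its x (handle end at x = -190 mm, tip at +150 mm); a bystander.
- mallet: Round wooden mallet standing on its head, 80 mm diameter, 205 mm tall; a bystander. Origin: centre of its foot.
- wax_tin: Yellow tin with a steel lid, 72 mm diameter, 50 mm tall; a bystander. Origin: centre of its foot.
- glue: White glue bottle with an orange cap, 56 mm diameter, 150 mm tall; a bystander. Origin: centre of its foot.
- turned_knob: Finished turned wooden knob, 52 mm diameter, 78 mm tall, standing; a bystander. Origin: centre of its foot.
Mind the look-alikes: they are no part of the job. Leave any pink or purple look-alike of the blank alone.

How it is judged:
On the way, in this order (a step that is already met when the one before it is completed fails the run):
1. the blue jaw is slid back so that its lip clears the blank (value of joint jaw above 0.014 m), for 0.1 s.
2. the blank is lifted out, clear of the fixture, by the gripper (height (world z) of blank above 0.045 m and contact force between blank and fixture below 0.1 N and contact force between the fingers and blank above 2 N), for 0.1 s.
At the end, for the whole second after the job is handed in: Blank still gripped, still, its red face on the crown: plunger in by 12 mm or more and pressing on it, 1 to 40 N on the crown, centre of the red face within 7 mm of the spindle axis sideways and in height, blank within 0.14 rad of the spindle direction (value of joint plunger above 0.012 m and contact force between blank and plunger above 3 N and contact force between blank and crown between 1 and 40 N and x of waxed_end in the frame of nose above -0.003 m and y of waxed_end in the frame of nose between -0.007 and 0.007 m and z of waxed_end in the frame of nose between -0.007 and 0.007 m and angle between the x axis of blank and the x axis of head, either way round below 0.14 rad and contact force between the fingers and blank above 2 N and linear speed of blank below 0.02 m/s); the arm keeps its last pose, push and grip.
It fails at once if the blank is rammed on the crown with more than 60 N (contact force between blank and crown above 60 N).
It fails at once if another thing on the bench is moved by more than 30 mm (distance of any of spare_blank, gouge, mallet, wax_tin, glue, turned_knob from where it was at the start of the episode above 0.03 m).
It also fails if it takes over 67 s, if anything falls off the work surface, if the arm or the gripper's body presses on something with over 40 N, if the wrist force passes 120 N, or if a joint passes its speed limit or range.

## Working session

There is one attempt and no reset: what is moved stays moved. The work goes in short steps, Python scripts to look and compute and a tool call to move; the robot and the scene stay as the last step left them, time stands still between calls to the robot, and variables do not carry over. Pictures are saved under pics/ and viewed, and the job is handed in when it is done.

Besides the shell and the picture viewer there is one more tool, called as a command line: name --argument value ..., lists and objects as JSON in quotes. play_rows: Moves the arm, as the interface text tells. Its arguments: {"type":"object","properties":{"steps":{"type":"array"},"grip_force":{"type":"number"}},"required":["steps"]}

```bash
mkdir -p pics; ls; cat > h.py <<'E'
import numpy as np, cv2
from plant import monitor, imaging, workorder
def cam(n):
    c=imaging.read_camera(n); R,_=cv2.Rodrigues(np.array(c['rvec'],float)); c['R']=R; c['t']=np.array(c['tvec'],float).reshape(3); return c
def slopes(c,uv):
    uv=np.atleast_2d(np.array(uv,float)); K=np.array([[c['fx'],0,c['cx']],[0,c['fy'],c['cy']],[0,0,1]])
    d=np.array([c['k1'],0,0,0,0],float)
    return cv2.undistortPoints(uv.reshape(-1,1,2),K,d).reshape(-1,2)
def onplane(c,uv,z):
    s=slopes(c,uv); r=np.c_[s,np.ones(len(s))]@c['R']; o=-c['R'].T@c['t']
    return o+r*((z-o[2])/r[:,2])[:,None]
def bydepth(c,uv):
    uv=np.atleast_2d(uv); s=slopes(c,uv); z=np.array([c['z_map'][int(v),int(u)] for u,v in uv])
    return (np.c_[s,np.ones(len(s))]*z[:,None]-c['t'])@c['R']
def save(c,f): cv2.imwrite('pics/'+f,c['image'][:,:,::-1])
E
python3 - <<'E'
from h import *
s=monitor.sense(); print(s)
for n in ['scene','top','wrist']:
    c=cam(n); save(c,n+'0.png'); print(n,c['fx'],c['k1'],-c['R'].T@c['t'])
E
```

```text
pics
{'time': 0.0, 'qpos': array([ 1.01099403e+00,  2.76533474e-01,  1.50609056e+00, -4.87624011e-05,
        1.36069682e+00, -1.21013358e-01]), 'joint_vel': array([-0.00192587, -0.00298139, -0.00112151, -0.00087379, -0.00099992,
       -0.00046694]), 'joint_efforts': array([-1.39280819e-03, -4.04595494e+01, -2.37228924e+01,  7.02517130e-02,
        3.46661895e-02, -1.43581224e-04]), 'ee_pos': array([0.24401518, 0.52003843, 0.20465679]), 'orientation': array([-3.13987134e+00, -1.61300345e-04,  2.70281379e+00]), 'ft_force': array([-0.14997149,  0.55203103,  0.19670038]), 'ft_torque': array([ 0.05673135, -0.00802284, -0.04577713]), 'width': 1.00156912426911}
scene 475.96845370637067 -0.0827028940870362 [0.95027229 0.14920369 0.88139643]
top 466.7257738976675 -0.08897519362383968 [ 0.36787078 -0.13341025  1.15651696]
wrist 352.0641845752522 -0.025822018166149274 [0.17779125 0.55009651 0.38401155]
```

View pics/scene0.png

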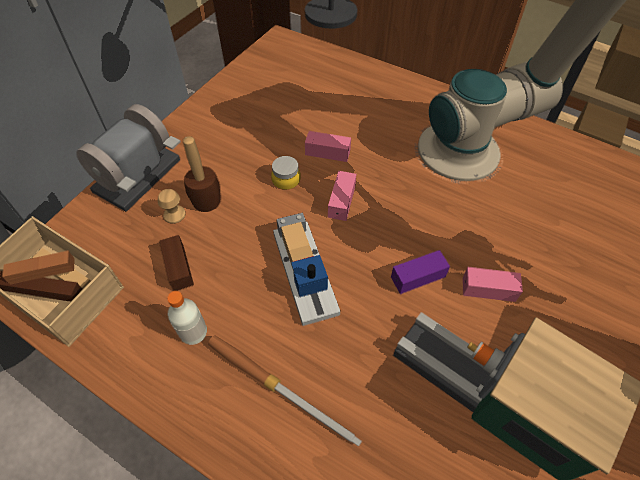

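View pics/top0.png

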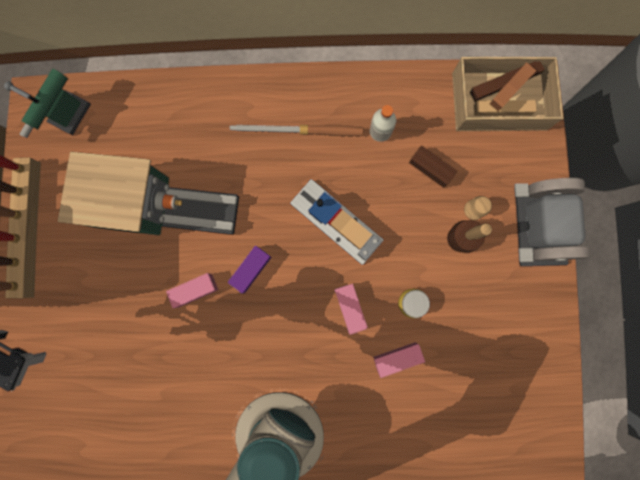

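Top view: the fixture is at about (337,220), with the blue jaw at (325,207) and the pale blank at (350,232). The spindle head is at left, with the orange crown at about (168,202). The pink blocks (191,290), (351,309), (399,360) and the purple one (250,270) are look-alikes. The dark one (435,166) is the spare. The pale block in the fixture is the one meant. Next I'll enlarge it and measure.

```bash
python3 - <<'E'
from h import *
c=cam('top'); s=cam('scene')
a=c['image'][170:275,285:390]; b=c['image'][150:245,135:250]
d=s['image'][205:330,260:350]; e=s['image'][305:415,385:530]
ims=[cv2.resize(x,(400,300),interpolation=cv2.INTER_CUBIC) for x in (a,b,d,e)]
cv2.imwrite('pics/crops.png',np.vstack([np.hstack(ims[:2]),np.hstack(ims[2:])])[:,:,::-1])
for n,k in (('top',c),('scene',s)):
    hsv=cv2.cvtColor(k['image'],cv2.COLOR_RGB2HSV)
    for nm,lo,hi in (('blue',(100,150,50),(118,255,255)),('orange',(3,170,120),(14,255,255)),('pale',(10,70,150),(22,160,255))):
        m=cv2.inRange(hsv,lo,hi)
        N,l,st,ce=cv2.connectedComponentsWithStats(m)
        for i in range(1,N):
            if st[i,4]>40: 
                P=bydepth(k,ce[i])[0]; print(n,nm,st[i],ce[i].round(1),P.round(4))
E
```

```text
top orange [382 105  11  12  96] [387.1 110.4] [ 0.7529 -0.2669  0.1481]
top orange [163 196   8  11  73] [166.4 201. ] [0.5592 0.2345 0.1358]
top pale [461  56 102  64 740] [510.4  90.8] [ 0.815  -0.5694  0.1055]
top pale [    6    59   578   411 79799] [348.7 204.2] [ 0.5659 -0.1814  0.0007]
top pale [515  64  19  20 160] [524.5  73.1] [ 0.8608 -0.6089  0.104 ]
top pale [486  73  17   8  82] [492.4  75.3] [ 0.9011 -0.567   0.0043]
top pale [21 78 23  9 82] [33.3 82.8] [ 9.273e-01  6.765e-01 -1.000e-04]
top pale [494  83  27  23 305] [506.9  94.5] [ 0.8056 -0.5602  0.1055]
top pale [  7  93  24  42 533] [ 16.4 112.3] [0.8432 0.7181 0.0023]
top pale [479  98  17  14 162] [485.8 106. ] [ 0.8014 -0.529   0.0433]
top pale [519  98  26  14 228] [531.5 105. ] [ 0.8018 -0.6446  0.0474]
top pale [ 39 122  19   9  88] [ 46.8 127. ] [0.7957 0.6229 0.0031]
top pale [207 127  23   4  57] [219.4 128.8] [7.714e-01 1.481e-01 2.000e-04]
top pale [  4 170  25  17 325] [ 16.3 177.8] [0.6465 0.6672 0.051 ]
top pale [  2 194  25  16 305] [ 15.7 201.7] [0.5847 0.6664 0.0485]
top pale [331 210  41  39 75
[... 5070 characters left out ...]
01 -4.657e-01  9.000e-04]
scene pale [ 66 333  28  15  71] [ 78.9 340.3] [ 8.895e-01 -4.511e-01 -5.000e-04]
scene pale [216 339  46  35 150] [238.2 357.2] [ 0.7538 -0.1479  0.024 ]
scene pale [ 87 357  55  40 433] [115.9 373.5] [ 0.8988 -0.3384 -0.0017]
scene pale [ 70 366  81  60 690] [114.8 395.1] [ 0.9307 -0.3098 -0.    ]
scene pale [257 390  30  16  93] [272.8 397.4] [ 7.781e-01 -5.560e-02  5.000e-04]
scene pale [149 411  90  69 607] [191.7 448.1] [ 0.9268 -0.1285 -0.004 ]
scene pale [241 446  19  14  50] [250.1 452.8] [ 0.8791 -0.0353  0.0009]
scene pale [472 467  17  10  41] [479.8 471. ] [ 0.7037  0.3211 -0.0008]
scene pale [345 471  14   9  47] [351.  475.6] [ 0.8207  0.1325 -0.0011]
```

View pics/crops.png

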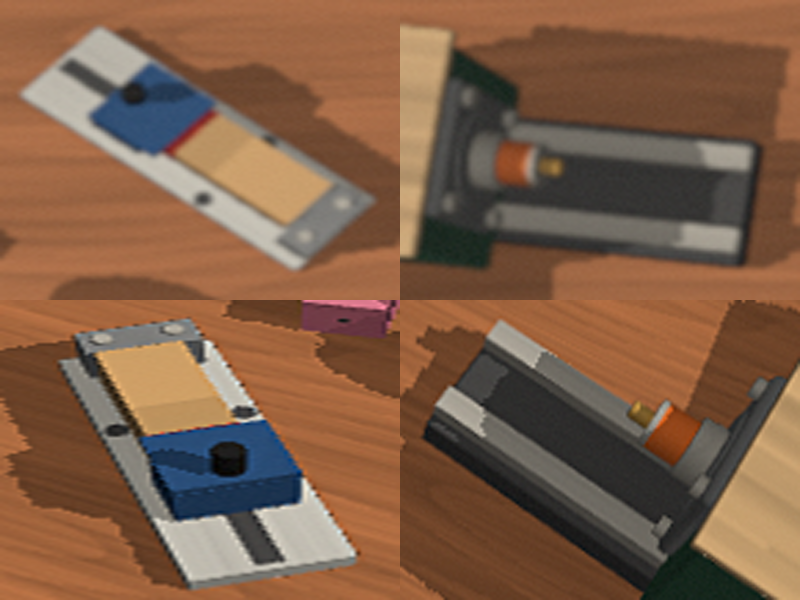

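The crops confirm it: the pale blank is in the fixture with its red strip at the jaw lip. The brass plunger projects from the orange crown, over the rail bed. Now I'll fit the geometry from the depth footprints.

```bash
cat > fit.py <<'E'
from h import *
def cloud(c):
    v,u=np.mgrid[0:480,0:640]; uv=np.c_[u.ravel(),v.ravel()].astype(float)
    z=c['z_map'].ravel(); ok=z>0
    s=slopes(c,uv[ok]); return (np.c_[s,np.ones(len(s))]*z[ok][:,None]-c['t'])@c['R'], c['image'].reshape(-1,3)[ok], uv[ok]
E
python3 - <<'E'
from fit import *
for n in ('top','scene'):
    c=cam(n); P,I,uv=cloud(c)
    hsv=cv2.cvtColor(I.reshape(-1,1,3),cv2.COLOR_RGB2HSV).reshape(-1,3).astype(int)
    box=(abs(P[:,0]-.53)<.14)&(abs(P[:,1]+.14)<.14)
    m=box&(P[:,2]>.012)
    print(n,'fixture',cv2.minAreaRect(P[m,:2].astype(np.float32)),m.sum())
    b=box&(hsv[:,0]>100)&(hsv[:,0]<125)&(hsv[:,1]>120)&(P[:,2]>.066)&(P[:,2]<.082)
    print(' blue',b.sum(),np.median(P[b],0),cv2.minAreaRect(P[b,:2].astype(np.float32)))
    k=box&(P[:,2]>.098); print(' post',k.sum(),P[k].mean(0),P[k,2].max(), P[k].min(0),P[k].max(0), uv[k].mean(0), onplane(c,uv[k].mean(0),.1055))
    r=(abs(P[:,0]-.57)<.15)&(abs(P[:,1]-.36)<.15)&(abs(P[:,2]-.181)<.012)
    print(' roof',r.sum(),np.median(P[r],0),cv2.minAreaRect(P[r,:2].astype(np.float32)))
    o=(abs(P[:,0]-.57)<.05)&(abs(P[:,1]-.23)<.05)&(hsv[:,0]<14)&(hsv[:,1]>180)&(P[:,2]>.1)
    print(' crown',o.sum(),P[o].min(0),P[o].max(0), uv[o].min(0),uv[o].max(0))
    br=(abs(P[:,0]-.57)<.05)&(abs(P[:,1]-.21)<.06)&(P[:,2]>.1)
    print(' spindle all',br.sum(),P[br].min(0),P[br].max(0),np.median(P[br],0))
    y=P[br]
    for lo in np.arange(.17,.27,.01):
        q=y[(y[:,1]>=lo)&(y[:,1]<lo+.01)]
        if len(q): print('   y',round(lo,2),len(q),np.median(q[:,0]).round(4),q[:,2].max().round(4),q[:,0].min().round(4),q[:,0].max().round(4))
    bed=(abs(P[:,0]-.57)<.1)&(P[:,1]<.2)&(P[:,1]>0.02)&(P[:,2]>.03)&(P[:,2]<.055)
    print(' bed',cv2.minAreaRect(P[bed,:2].astype(np.float32)))
E
```

```text
top fixture ((0.5220791101455688, -0.14858803153038025), (0.23571401834487915, 0.08054985851049423), 48.38321304321289) 3085
 blue 451 [ 0.54327813 -0.12217276  0.07347915] ((0.5454696416854858, -0.11986973881721497), (0.051437269896268845, 0.057119451463222504), 48.980323791503906)
 post 39 [ 0.55546439 -0.10990432  0.10536216] 0.11090477288624731 [ 0.5485461  -0.11623413  0.09915516] [ 0.56421274 -0.10241894  0.11090477] [319.25641026 201.56410256] [[ 0.55543981 -0.1099073   0.1055    ]]
 roof 5931 [0.57716248 0.35866196 0.18062202] ((0.5790683627128601, 0.3602190613746643), (0.1987200379371643, 0.1612299233675003), 82.23050689697266)
 crown 66 [0.54733137 0.22640347 0.12469331] [0.57190928 0.24355353 0.13905009] [163. 196.] [170. 207.]
 spindle all 985 [0.52028991 0.20493907 0.10007262] [0.61966377 0.26999864 0.18466693] [0.56490978 0.2586394  0.13905009]
   y 0.2 15 0.5583 0.1276 0.5538 0.5641
   y 0.21 45 0.563 0.137 0.5538 0.5758
   y 0.22 75 0.5552 0.1391 0.5445 0.5744
   y 0.23 60 0.5595 0.1387 0.5454 0.5776
   y 0.24 95 0.5621 0.1448 0.5429 0.583
   y 0.25 250 0.5885 0.1716 
[... 737 characters left out ...]
362681388855), (0.19644597172737122, 0.16231603920459747), 82.01239776611328)
 crown 240 [0.54894916 0.22367144 0.11340808] [0.57897161 0.24672258 0.13799536] [473. 344.] [493. 364.]
 spindle all 1233 [0.52164355 0.206538   0.10015565] [0.6199573  0.26998835 0.18321566] [0.57418747 0.2577917  0.13688493]
   y 0.2 14 0.5602 0.1284 0.5542 0.5628
   y 0.21 48 0.5603 0.1279 0.5525 0.5751
   y 0.22 124 0.5667 0.1379 0.546 0.5768
   y 0.23 121 0.5688 0.138 0.5489 0.5786
   y 0.24 150 0.5711 0.1429 0.545 0.5852
   y 0.25 265 0.5827 0.169 0.5446 0.6133
   y 0.26 511 0.5852 0.1832 0.5216 0.62
 bed ((0.5537787079811096, 0.15304623544216156), (0.10324424505233765, 0.0938333198428154), 83.2938461303711)
```

```bash
cat >> h.py <<'E'
F=np.array([0.5008,-0.1715]); FY=np.deg2rad(48.3)
def fx(a,b=0): return F+a*np.array([np.cos(FY),np.sin(FY)])+b*np.array([-np.sin(FY),np.cos(FY)])
def go(x,y,z,yaw):
    s=monitor.sense(); p=s['ee_pos']; w=s['orientation'][2]
    d=np.array([x,y,z])-p; X=np.array([np.cos(w),np.sin(w),0]);Y=np.array([np.sin(w),-np.cos(w),0])
    sp=(w-yaw+np.pi)%(2*np.pi)-np.pi
    print('t',round(s['time'],2),'linear',np.round([d@X,d@Y,-d[2]],4),'spin',round(sp,4))
E
python3 -c "
from h import *
p=fx(.055);print(p);go(p[0],p[1],.2,FY)"
```

```text
[ 0.53738767 -0.1304349 ]
t 0.35 linear [-0.5419 -0.4647  0.0053] spin 1.8598
```

play_rows --steps '[{"gripper": 0,"linear": [-0.045,-0.039,0],"spin": 0.155},{"gripper": 0,"linear": [-0.09,-0.077,0],"spin": 0.31},{"gripper": 0,"linear": [-0.135,-0.116,0],"spin": 0.465},{"gripper": 0,"linear": [-0.18,-0.155,0],"spin": 0.62},{"gripper": 0,"linear": [-0.226,-0.194,0],"spin": 0.775},{"gripper": 0,"linear": [-0.271,-0.232,0],"spin": 0.93},{"gripper": 0,"linear": [-0.316,-0.271,0],"spin": 1.085},{"gripper": 0,"linear": [-0.361,-0.31,0],"spin": 1.24},{"gripper": 0,"linear": [-0.406,-0.348,0.002],"spin": 1.395},{"gripper": 0,"linear": [-0.451,-0.387,0.003],"spin": 1.55},{"gripper": 0,"linear": [-0.497,-0.426,0.004],"spin": 1.705},{"gripper": 0,"linear": [-0.542,-0.465,0.005],"spin": 1.86}]'

```text
time: 1.85
ee_pos: [0.5381, -0.1327, 0.2005]
orientation: [3.141, -0.001, 0.837]
ft_force: [0.2, -0.5, -0.8]
width: 0.006
```

```bash
python3 - <<'E'
from h import *
p=fx(.055);go(p[0],p[1],.2,FY); s=monitor.sense(); print(s['ee_pos'],s['orientation'],s['qpos'],s['width'])
c=cam('wrist');save(c,'w1.png')
E
```

```text
t 1.85 linear [ 0.0012 -0.002   0.0005] spin -0.0058
[ 0.53807839 -0.13265468  0.2005353 ] [ 3.14124161e+00 -6.48587846e-04  8.37185903e-01] [-3.67612403e-01  2.47082717e-01  1.55799505e+00  4.93545973e-04
  1.33595500e+00  3.65883427e-01] 0.0063171639794358265
```

View pics/w1.png

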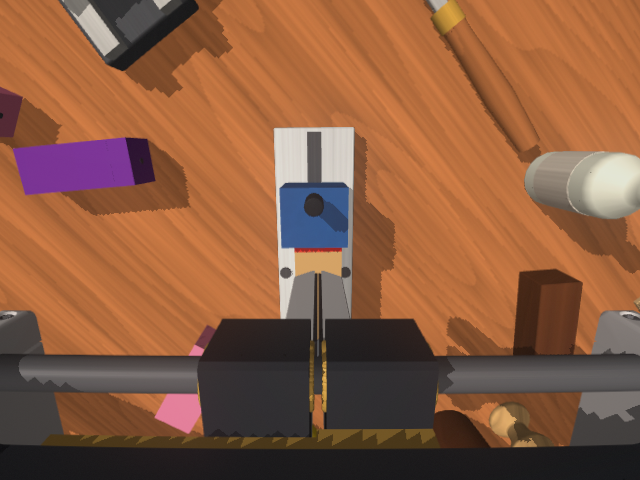

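Wrist view: the fixture is upright and centred, with the post at (314,205), a red strip at (318,250), and the shut fingers at (318,300), between the lip and the post once lowered. Next I lower and push the post.

play_rows --steps '[{"gripper": 0,"linear": [0,-0.002,0.05],"spin": -0.006},{"gripper": 0,"linear": [0,-0.002,0.1],"spin": -0.006},{"gripper": 0,"linear": [0,-0.002,0.114],"spin": -0.006},{"gripper": 0,"linear": [0,-0.002,0.114],"spin": -0.006},{"gripper": 0,"linear": [0.008,-0.002,0.114],"spin": -0.006},{"gripper": 0,"linear": [0.016,-0.002,0.114],"spin": -0.006},{"gripper": 0,"linear": [0.024,-0.002,0.114],"spin": -0.006},{"gripper": 0,"linear": [0.032,-0.002,0.114],"spin": -0.006},{"gripper": 0,"linear": [0.04,-0.002,0.114],"spin": -0.006},{"gripper": 0,"linear": [0.045,-0.002,0.114],"spin": -0.006},{"gripper": 0,"linear": [0.045,-0.002,0.114],"spin": -0.006},{"gripper": 0,"linear": [0.045,-0.002,0.114],"spin": -0.006}]'

```text
time: 3.4
ee_pos: [0.5656, -0.0951, 0.086]
orientation: [-3.14, -0.001, 0.849]
ft_force: [-0.3, -0.2, -0.5]
width: 0.005
```

play_rows --steps '[{"gripper": 0,"linear": [-0.01,0,0],"spin": 0},{"gripper": 0,"linear": [-0.01,0,-0.05],"spin": 0},{"gripper": 1,"linear": [-0.05,0,-0.1],"spin": 0},{"gripper": 1,"linear": [-0.098,0,-0.1],"spin": 0},{"gripper": 1,"linear": [-0.098,0,-0.1],"spin": 0},{"gripper": 1,"linear": [-0.098,0,-0.1],"spin": 0}]'

```text
time: 4.15
ee_pos: [0.5007, -0.1692, 0.1862]
orientation: [-3.141, -0.001, 0.848]
ft_force: [0.4, 0.2, -0.2]
width: 0.393
```

```bash
python3 - <<'E'
from fit import *
s=monitor.sense(); print(s['ee_pos'],s['orientation'],s['width'])
p=fx(0);go(p[0],p[1],.028,FY)
for n in ('top','scene'):
    c=cam(n); P,I,uv=cloud(c)
    hsv=cv2.cvtColor(I.reshape(-1,1,3),cv2.COLOR_RGB2HSV).reshape(-1,3).astype(int)
    box=(abs(P[:,0]-.53)<.14)&(abs(P[:,1]+.14)<.14)
    b=box&(hsv[:,0]>100)&(hsv[:,0]<125)&(hsv[:,1]>120)&(P[:,2]>.066)&(P[:,2]<.082)
    print(n,b.sum(),cv2.minAreaRect(P[b,:2].astype(np.float32)))
c=cam('wrist');save(c,'w2.png')
P,I,uv=cloud(c)
hsv=cv2.cvtColor(I.reshape(-1,1,3),cv2.COLOR_RGB2HSV).reshape(-1,3).astype(int)
d=P[:,:2]-F; a=d@[np.cos(FY),np.sin(FY)]; l=d@[-np.sin(FY),np.cos(FY)]
for nm,k in (('blue',(hsv[:,0]>100)&(hsv[:,0]<125)&(hsv[:,1]>120)&(abs(P[:,2]-.0735)<.004)),('pale',(hsv[:,0]>8)&(hsv[:,0]<24)&(hsv[:,1]<170)&(abs(P[:,2]-.064)<.004)),('red',((hsv[:,0]<5)|(hsv[:,0]>172))&(hsv[:,1]>170)&(abs(P[:,2]-.064)<.004)),('post',abs(P[:,2]-.1055)<.003)):
    k=k&(abs(a)<.2)&(abs(l)<.06); 
    if k.sum(): print(nm,k.sum(),np.percentile(a[k],[1,50,99]).round(4),np.percentile(l[k],[1,50,99]).round(4),np.median(P[k,2]),cv2.minAreaRect(P[k,:2].astype(np.float32)))
E
```

```text
[ 0.50073342 -0.16922562  0.18622849] [-3.14096461e+00 -7.69828619e-04  8.47526057e-01] 0.3927323241820071
t 4.15 linear [-0.0017  0.0016  0.1582] spin 0.0045
top 198 ((0.5573982000350952, -0.1019403487443924), (0.025119321420788765, 0.050308939069509506), 51.56238555908203)
scene 699 ((0.5706415176391602, -0.09209558367729187), (0.05642958730459213, 0.059752680361270905), 48.438194274902344)
blue 4854 [0.0762 0.101  0.1287] [-0.0283  0.0007  0.0296] 0.07356013185030476 ((0.5686043500900269, -0.09447057545185089), (0.05327681452035904, 0.059362296015024185), 48.36435317993164)
pale 5268 [-0.0775 -0.0135  0.0323] [-0.0242 -0.0025  0.0202] 0.06393649822070563 ((0.48348429799079895, -0.19028766453266144), (0.11722610145807266, 0.057583510875701904), 48.511409759521484)
red 1129 [0.0337 0.043  0.0516] [-0.0236 -0.0022  0.0191] 0.0641277322339998 ((0.5311867594718933, -0.14111866056919098), (0.018455922603607178, 0.043580640107393265), 48.75777816772461)
post 416 [0.1103 0.1172 0.1244] [-0.0065  0.001   0.0079] 0.10540648797252931 ((0.5782844424247742, -0.0832379162311554), (0.014736135490238667, 0.01515737734735012), 6.183989524841309)
```

View pics/w2.png

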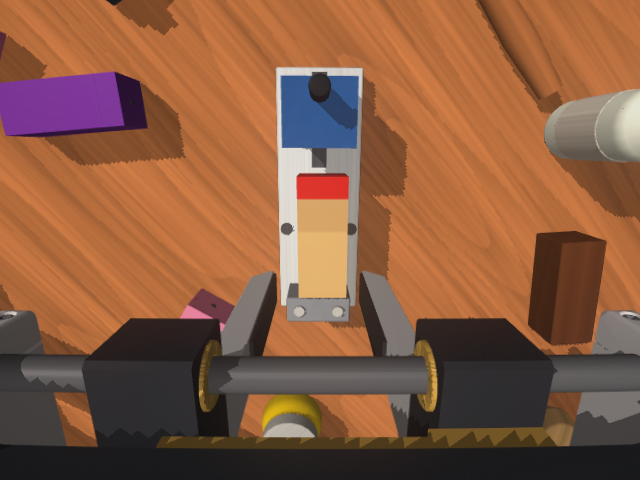

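The jaw is open by about 34 mm and its lip is clear of the red end (rows 173–200). The blank spans (297–349, 173–297), about 2 mm off the fixture's centreline. I'll descend and grip it.

play_rows --grip_force 40 --steps '[{"gripper": 1,"linear": [-0.0035,0.003,0],"spin": 0.003},{"gripper": 1,"linear": [-0.0035,0.003,0.05],"spin": 0.003},{"gripper": 1,"linear": [-0.0035,0.003,0.08],"spin": 0.003},{"gripper": 1,"linear": [-0.0035,0.003,0.12],"spin": 0.003},{"gripper": 1,"linear": [-0.0035,0.003,0.148],"spin": 0.003},{"gripper": 1,"linear": [-0.0035,0.003,0.157],"spin": 0.003},{"gripper": 1,"linear": [-0.0035,0.003,0.157],"spin": 0.003}]'

```text
time: 5.18
ee_pos: [0.5013, -0.1738, 0.0293]
orientation: [-3.141, 0.0, 0.846]
ft_force: [-0.4, 0.3, 0.7]
width: 1.0
```

play_rows --steps '[{"gripper": 0.3,"linear": [0,0,0],"spin": 0},{"gripper": 0.3,"linear": [0,0,0],"spin": 0},{"gripper": 0.3,"linear": [0,0,0],"spin": 0},{"gripper": 0.3,"linear": [0,0,0],"spin": 0},{"gripper": 0.3,"linear": [0,0,0],"spin": 0},{"gripper": 0.3,"linear": [0,0,0],"spin": 0},{"gripper": 0.3,"linear": [0,0,0],"spin": 0},{"gripper": 0.3,"linear": [0,0,0],"spin": 0}]'

```text
time: 6.18
ee_pos: [0.5011, -0.174, 0.0296]
orientation: [3.141, -0.0, 0.846]
ft_force: [0.4, 0.5, 1.2]
width: 0.466
```

play_rows --steps '[{"gripper": 0.3,"linear": [0,0,-0.01],"spin": 0},{"gripper": 0.3,"linear": [0,0,-0.03],"spin": 0},{"gripper": 0.3,"linear": [0,0,-0.06],"spin": 0},{"gripper": 0.3,"linear": [0,0,-0.1],"spin": 0},{"gripper": 0.3,"linear": [0,0,-0.14],"spin": 0},{"gripper": 0.3,"linear": [0,0,-0.14],"spin": 0},{"gripper": 0.3,"linear": [0,0,-0.14],"spin": 0}]'

```text
time: 7.05
ee_pos: [0.5002, -0.1735, 0.1688]
orientation: [-3.14, 0.0, 0.846]
ft_force: [0.7, -0.2, -1.0]
width: 0.463
```

```bash
python3 - <<'E'
from fit import *
s=monitor.sense(); print(s['ee_pos'],s['orientation'],s['width'],s['ft_force'])
H=np.deg2rad(82.2); n=np.array([.5600,.219]); u=np.array([np.cos(H),np.sin(H)])
p=n-u*(.055+.05); print(p); go(p[0],p[1],.1076,H)
c=cam('wrist');save(c,'w3.png'); P,I,uv=cloud(c)
hsv=cv2.cvtColor(I.reshape(-1,1,3),cv2.COLOR_RGB2HSV).reshape(-1,3).astype(int)
w=s['orientation'][2]; d=P[:,:2]-s['ee_pos'][:2]; a=d@[np.cos(w),np.sin(w)]; l=d@[-np.sin(w),np.cos(w)]
for nm,k in (('red',((hsv[:,0]<5)|(hsv[:,0]>172))&(hsv[:,1]>170)),('pale',(hsv[:,0]>8)&(hsv[:,0]<24)&(hsv[:,1]<170))):
    k=k&(a<.07)&(a>0)&(abs(l)<.03)&(P[:,2]>s['ee_pos'][2]+.02)
    print(nm,k.sum(),np.percentile(a[k],[0,1,50,99,100]).round(4),np.percentile(l[k],[1,50,99]).round(4),np.percentile(P[k,2],[2,50,98]),cv2.minAreaRect(np.c_[a,l][k].astype(np.float32)))
E
```

```text
[ 0.50024267 -0.17348629  0.16881697] [-3.14017001e+00  2.92097179e-04  8.45839741e-01] 0.46340177700640145 [ 0.73600141 -0.16113849 -0.99891035]
[0.54574986 0.11497148]
t 7.05 linear [ 0.2461 -0.1572  0.0612] spin -0.5888
red 5045 [0.0345 0.0351 0.0453 0.0536 0.0538] [-0.0219 -0.0002  0.0214] [0.19277252 0.20332974 0.2046226 ] ((0.044170815497636795, -0.00011825375258922577), (0.019168395549058914, 0.04445144906640053), 0.4228222668170929)
pale 21539 [0.     0.0006 0.0179 0.0336 0.0347] [-0.0293 -0.0006  0.029 ] [0.20197745 0.24678928 0.2995739 ] ((0.01734691858291626, 1.0672956705093384e-06), (0.03468015044927597, 0.0600004643201828), 0.010987927205860615)
```

View pics/w3.png

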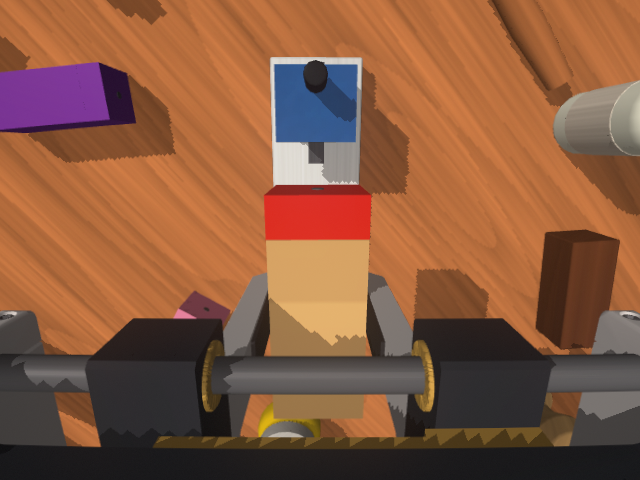

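Wrist view: the blank is held square, red face at row ~190 (columns 265–371). The tool-frame check gives the face 54 mm ahead of the TCP, lateral offset ~0, and blank centre 13.6 mm above the TCP. Next is the standoff in front of the spindle.

play_rows --steps '[{"gripper": 0.3,"linear": [0.05,-0.03,0],"spin": -0.12},{"gripper": 0.3,"linear": [0.1,-0.06,0],"spin": -0.24},{"gripper": 0.3,"linear": [0.15,-0.09,0],"spin": -0.36},{"gripper": 0.3,"linear": [0.2,-0.125,0],"spin": -0.48},{"gripper": 0.3,"linear": [0.246,-0.157,0],"spin": -0.589},{"gripper": 0.3,"linear": [0.246,-0.157,0.02],"spin": -0.589},{"gripper": 0.3,"linear": [0.246,-0.157,0.05],"spin": -0.589},{"gripper": 0.3,"linear": [0.246,-0.157,0.062],"spin": -0.589},{"gripper": 0.3,"linear": [0.246,-0.157,0.062],"spin": -0.589},{"gripper": 0.3,"linear": [0.246,-0.157,0.062],"spin": -0.589}]'

```text
time: 8.35
ee_pos: [0.5473, 0.1141, 0.1081]
orientation: [3.14, -0.0, 1.434]
ft_force: [-0.6, -0.3, 0.3]
width: 0.467
```

```bash
cat > hd.py <<'E'
from fit import *
s=monitor.sense(); print(s['ee_pos'],s['orientation'],s['width'],s['ft_force'])
import sys
c=cam('wrist');save(c,sys.argv[1]+'.png'); P,I,uv=cloud(c)
hsv=cv2.cvtColor(I.reshape(-1,1,3),cv2.COLOR_RGB2HSV).reshape(-1,3).astype(int)
w=s['orientation'][2]; d=P[:,:2]-s['ee_pos'][:2]; a=d@[np.cos(w),np.sin(w)]; l=d@[-np.sin(w),np.cos(w)]
Z=P[:,2]-s['ee_pos'][2]-.0136
def rep(nm,k):
    if k.sum(): print(nm,k.sum(),'a',np.percentile(a[k],[0,2,50,98,100]).round(4),'l',np.percentile(l[k],[1,50,99]).round(4),'Z',np.percentile(Z[k],[2,50,98,100]).round(4),'rect',np.round(np.r_[cv2.minAreaRect(np.c_[a,l][k].astype(np.float32))[0],cv2.minAreaRect(np.c_[a,l][k].astype(np.float32))[1:][0],cv2.minAreaRect(np.c_[a,l][k].astype(np.float32))[2]],4))
red=((hsv[:,0]<4)|(hsv[:,0]>172))&(hsv[:,1]>170)
rep('red',red&(a<.06)&(a>0.02)&(abs(l)<.03)&(Z>0.0))
sp=(a>.06)&(a<.13)&(abs(l)<.03)&(abs(Z)<.03)
rep('orange',sp&(hsv[:,0]>=4)&(hsv[:,0]<14)&(hsv[:,1]>180))
for x in np.arange(.06,.16,.006):
    k=sp&(a>=x)&(a<x+.006)&(Z>-.012)
    rep(f'{x:.3f}',k)
for n in ('top','scene'):
    q=cam(n); save(q,sys.argv[1]+n+'.png')
E
python3 hd.py w4
```

```text
[0.54732578 0.11413227 0.10809127] [ 3.14044211e+00 -3.63694267e-04  1.43426289e+00] 0.46667900399513274 [-0.59530056 -0.29825649  0.28856203]
red 5138 a [0.0347 0.0354 0.0455 0.0535 0.0538] l [-0.0211  0.0005  0.022 ] Z [0.0043 0.0209 0.0222 0.0237] rect [0.0442 0.0004 0.019  0.0442 0.1022]
orange 3673 a [0.1093 0.1102 0.1195 0.1284 0.13  ] l [-0.0111  0.0032  0.019 ] Z [0.0035 0.0123 0.0152 0.0166] rect [0.1197 0.0042 0.0207 0.0313 0.3766]
0.090 334 a [0.0915 0.0917 0.0935 0.096  0.096 ] l [-0.0017  0.004   0.0098] Z [-0.005   0.0028  0.005   0.0058] rect [9.3800e-02 4.1000e-03 1.1600e-02 4.4000e-03 8.9319e+01]
0.096 406 a [0.096  0.0962 0.0991 0.1019 0.102 ] l [-0.0017  0.0039  0.0101] Z [-0.0012  0.0033  0.0051  0.006 ] rect [0.099  0.0043 0.006  0.012  0.2704]
0.102 1444 a [0.102  0.1024 0.1054 0.1079 0.108 ] l [-0.0111  0.0041  0.0196] Z [-0.0098  0.0068  0.0152  0.0163] rect [0.105  0.0042 0.0059 0.0326 0.0271]
0.108 1202 a [0.108  0.1081 0.1111 0.1139 0.114 ] l [-0.0114  0.004   0.0194] Z [0.0031 0.0126 0.0153 0.0163] rect [1.11000e-01 4.10000e-03 3.24000e-02 6.00000e-03 8.99725e+01]
0.114 1246 a [0.114  0.1141 0.117  0.1199 0.12  ] l [-0.0112  0.0036  0.0194] Z [0.003  0.0126 0.0152 0.0159] rect [0.117  0.0043 0.006  0.0314 0.0362]
0.120 1253 a [0.12   0.1201 0.123  0.1259 0.126 ] l [-0.0111  0.0039  0.0191] Z [0.0031 0.0126 0.0154 0.0166] rect [1.23000e-01 3.80000e-03 3.16000e-02 6.00000e-03 8.99941e+01]
0.126 499 a [0.126  0.1261 0.1272 0.1297 0.13  ] l [-0.0117  0.0032  0.0196] Z [0.001  0.0109 0.0148 0.0153] rect [1.28000e-01 2.80000e-03 3.42000e-02 4.00000e-03 8.99291e+01]
```

View pics/w4.png

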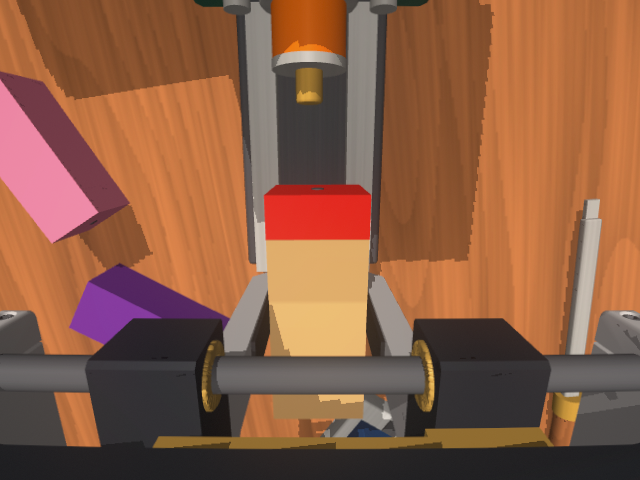

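Wrist view: the crown rim is centred at (310,62) and the plunger tip at (309,98), with the red face at (318,188). The spindle runs parallel to the blank, 3.7 mm to the left, and height is within 0.5 mm. The plunger tip is ~37.7 mm ahead and the crown ~51.5 mm. I'll shift sideways and approach.

play_rows --grip_force 60 --steps '[{"gripper": 0.3,"linear": [0,-0.0037,0.0005],"spin": 0},{"gripper": 0.3,"linear": [0,-0.0037,0.0005],"spin": 0},{"gripper": 0.3,"linear": [0.01,-0.0037,0.0005],"spin": 0},{"gripper": 0.3,"linear": [0.02,-0.0037,0.0005],"spin": 0},{"gripper": 0.3,"linear": [0.028,-0.0037,0.0005],"spin": 0},{"gripper": 0.3,"linear": [0.03,-0.0037,0.0005],"spin": 0},{"gripper": 0.3,"linear": [0.03,-0.0037,0.0005],"spin": 0},{"gripper": 0.3,"linear": [0.03,-0.0037,0.0005],"spin": 0}]'

```text
time: 9.5
ee_pos: [0.547, 0.1444, 0.1069]
orientation: [-3.141, 0.0, 1.435]
ft_force: [0.8, -0.0, 0.2]
width: 0.463
```

```bash
python3 hd.py w5
```

```text
[0.54698794 0.14441638 0.10693181] [-3.14149718e+00  1.12683288e-04  1.43469471e+00] 0.4634271708979348 [ 0.84969928 -0.02483865  0.15043054]
red 5148 a [0.0348 0.0354 0.0455 0.0535 0.0537] l [-0.0211  0.0005  0.022 ] Z [0.0044 0.0209 0.0222 0.0233] rect [0.0442 0.0005 0.0189 0.0444 0.1549]
orange 3685 a [0.0795 0.0802 0.0908 0.1002 0.1008] l [-0.015  -0.0007  0.0145] Z [0.0057 0.0137 0.0163 0.0179] rect [ 0.0901 -0.0002  0.0213  0.0307  0.063 ]
0.060 241 a [0.0616 0.0616 0.0639 0.0657 0.066 ] l [-0.0059 -0.0004  0.0056] Z [0.0004 0.0044 0.0063 0.007 ] rect [ 6.36000e-02 -2.00000e-04  1.17000e-02  4.30000e-03  8.79156e+01]
0.066 359 a [0.066  0.0661 0.0691 0.0718 0.0718] l [-0.0059 -0.0004  0.0056] Z [0.0003 0.0046 0.0064 0.0069] rect [ 6.89000e-02 -1.00000e-04  1.15000e-02  5.80000e-03  8.99846e+01]
0.072 742 a [0.0722 0.0722 0.0758 0.0779 0.078 ] l [-0.0153 -0.0001  0.0152] Z [-0.0041  0.0114  0.0164  0.0175] rect [ 0.0751 -0.0001  0.0058  0.0316  0.0303]
0.078 1075 a [0.078  0.0781 0.081  0.0839 0.084 ] l [-0.0157 -0.0003  0.0149] Z [0.0048 0.0138 0.0165 0.0176] rect [ 8.10000e-02
[... 338 characters left out ...]
 0.0059  0.0314  0.0456]
0.096 1610 a [0.096  0.0962 0.1001 0.1019 0.102 ] l [-0.0193 -0.0003  0.0188] Z [-0.0008  0.0142  0.02    0.0219] rect [ 9.90000e-02 -2.00000e-04  4.15000e-02  6.00000e-03  8.99755e+01]
0.102 1642 a [0.102  0.1021 0.105  0.1079 0.108 ] l [-0.0202 -0.0003  0.0198] Z [0.0052 0.0181 0.0211 0.0224] rect [ 1.0500e-01 -2.0000e-04  4.2400e-02  6.0000e-03  8.9991e+01]
0.108 1681 a [0.108  0.1081 0.111  0.1139 0.114 ] l [-0.0197  0.0001  0.0197] Z [0.006  0.0182 0.0212 0.0224] rect [0.111  0.     0.006  0.0417 0.0083]
0.114 4098 a [0.114  0.1143 0.1167 0.1187 0.1192] l [-0.0295  0.0001  0.0295] Z [-0.0082  0.02    0.0297  0.03  ] rect [ 0.1166 -0.      0.0051  0.06    0.1091]
```

View pics/w5.png

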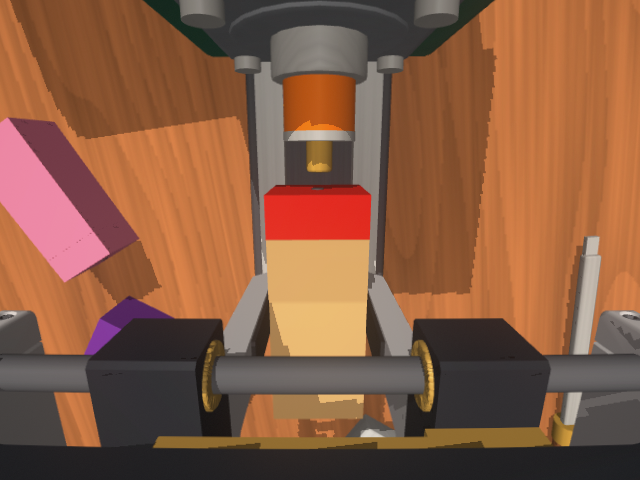

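The plunger is centred ahead of the red face (318,165 against 318,188). Sideways and height errors are both under 1 mm. I'll push slowly onto the plunger, stopping ~3 mm short of the crown.

play_rows --steps '[{"gripper": 0.3,"linear": [0.004,0,0],"spin": 0},{"gripper": 0.3,"linear": [0.007,0,0],"spin": 0},{"gripper": 0.3,"linear": [0.009,0,0],"spin": 0},{"gripper": 0.3,"linear": [0.011,0,0],"spin": 0},{"gripper": 0.3,"linear": [0.013,0,0],"spin": 0},{"gripper": 0.3,"linear": [0.015,0,0],"spin": 0},{"gripper": 0.3,"linear": [0.017,0,0],"spin": 0},{"gripper": 0.3,"linear": [0.019,0,0],"spin": 0},{"gripper": 0.3,"linear": [0.019,0,0],"spin": 0},{"gripper": 0.3,"linear": [0.019,0,0],"spin": 0}]'

```text
time: 10.9
ee_pos: [0.5494, 0.1614, 0.1072]
orientation: [3.142, 0.004, 1.435]
ft_force: [-0.6, -7.4, 1.8]
width: 0.462
```

play_rows --steps '[{"gripper": 0.3,"linear": [0.001,0,0],"spin": 0},{"gripper": 0.3,"linear": [0.001,0,0],"spin": 0},{"gripper": 0.3,"linear": [0.001,0,0],"spin": 0}]'

```text
time: 11.28
ee_pos: [0.5495, 0.1622, 0.1072]
orientation: [3.142, 0.004, 1.435]
ft_force: [-1.6, -7.8, 2.3]
width: 0.462
```

play_rows --steps '[{"gripper": 0.3,"linear": [0.001,0,0],"spin": 0},{"gripper": 0.3,"linear": [0.001,0,0],"spin": 0},{"gripper": 0.3,"linear": [0.001,0,0],"spin": 0}]'

```text
time: 11.65
ee_pos: [0.5496, 0.1631, 0.1072]
orientation: [3.142, 0.004, 1.435]
ft_force: [-1.0, -9.2, 2.4]
width: 0.464
```

play_rows --steps '[{"gripper": 0.3,"linear": [0.001,0,0],"spin": 0},{"gripper": 0.3,"linear": [0.001,0,0],"spin": 0},{"gripper": 0.3,"linear": [0.001,0,0],"spin": 0}]'

```text
time: 12.02
ee_pos: [0.5498, 0.164, 0.1072]
orientation: [-3.142, 0.004, 1.435]
ft_force: [-0.9, -8.4, 1.6]
width: 0.465
```

```bash
python3 hd.py w6 | head -3; python3 -c "
from h import *
for i in range(4):
  cam('top'); s=monitor.sense(); print(s['ft_force'],s['ee_pos'])"
```

```text
[0.54975605 0.1639566  0.10719669] [-3.14156207  0.00439461  1.43544171] 0.4653089424834662 [-0.90709229 -8.41551415  1.55775243]
red 5113 a [0.0347 0.0355 0.0456 0.0536 0.0538] l [-0.0211  0.0005  0.022 ] Z [0.0061 0.0207 0.022  0.0231] rect [0.0443 0.0005 0.0189 0.0444 0.4977]
orange 3366 a [0.06   0.0607 0.071  0.0805 0.0809] l [-0.0152 -0.0007  0.0146] Z [0.0051 0.0134 0.016  0.0174] rect [ 0.0705 -0.0003  0.0209  0.0308  0.0481]
[-0.42075326 -8.21476949  1.99718143] [0.54974646 0.16389833 0.10717707]
[-1.27347818 -8.48273371  1.83556981] [0.54974056 0.16392877 0.10718406]
[-0.68500508 -8.46209226  2.99529394] [0.5497336  0.1639295  0.10719969]
[-1.64785142 -8.22850688  1.24862071] [0.54973359 0.16394748 0.10717519]
```

The blank has not slipped, and the spring force is ~8.4 N as expected. About 2 mm remain to the crown.

play_rows --steps '[{"gripper": 0.3,"linear": [0.001,0,0],"spin": 0},{"gripper": 0.3,"linear": [0.001,0,0],"spin": 0},{"gripper": 0.3,"linear": [0.001,0,0],"spin": 0}]'

```text
time: 12.75
ee_pos: [0.5499, 0.1648, 0.1072]
orientation: [-3.142, 0.005, 1.436]
ft_force: [-1.3, -8.8, 2.1]
width: 0.462
```

play_rows --steps '[{"gripper": 0.3,"linear": [0.001,0,0],"spin": 0},{"gripper": 0.3,"linear": [0.001,0,0],"spin": 0},{"gripper": 0.3,"linear": [0.001,0,0],"spin": 0}]'

```text
time: 13.12
ee_pos: [0.55, 0.1656, 0.1072]
orientation: [-3.142, 0.005, 1.436]
ft_force: [-1.0, -8.8, 3.0]
width: 0.466
```

play_rows --steps '[{"gripper": 0.3,"linear": [0.0007,0,0],"spin": 0},{"gripper": 0.3,"linear": [0.0007,0,0],"spin": 0},{"gripper": 0.3,"linear": [0.0007,0,0],"spin": 0}]'

```text
time: 13.5
ee_pos: [0.5501, 0.1662, 0.1072]
orientation: [-3.142, 0.005, 1.436]
ft_force: [-0.5, -9.2, 3.5]
width: 0.467
```

play_rows --steps '[{"gripper": 0.3,"linear": [0.0007,0,0],"spin": 0},{"gripper": 0.3,"linear": [0.0007,0,0],"spin": 0},{"gripper": 0.3,"linear": [0.0007,0,0],"spin": 0}]'

```text
time: 13.88
ee_pos: [0.5501, 0.1663, 0.1072]
orientation: [-3.141, 0.006, 1.436]
ft_force: [-1.0, -10.3, 3.4]
width: 0.463
```

play_rows --steps '[{"gripper": 0.3,"linear": [0.0007,0,0],"spin": 0},{"gripper": 0.3,"linear": [0.0007,0,0],"spin": 0},{"gripper": 0.3,"linear": [0.0007,0,0],"spin": 0}]'

```text
time: 14.25
ee_pos: [0.5501, 0.1663, 0.1073]
orientation: [-3.141, 0.007, 1.436]
ft_force: [-1.5, -12.4, 3.1]
width: 0.472
```

```bash
python3 hd.py w7 | head -3; python3 -c "
from h import *
L=[]
for i in range(6):
  cam('top'); s=monitor.sense(); L.append(s['ft_force'])
print(np.mean(L,0),s['ee_pos'])"
```

```text
[0.55008787 0.16634328 0.10730156] [-3.14146651  0.00746243  1.43588933] 0.4717667370441888 [ -1.46270787 -12.41340368   3.11384681]
red 4926 a [0.0346 0.0355 0.0452 0.0536 0.0538] l [-0.0212  0.0005  0.022 ] Z [0.0118 0.0207 0.0219 0.0235] rect [0.0442 0.0004 0.0192 0.0442 0.1247]
orange 3060 a [0.06   0.0605 0.0695 0.0782 0.0785] l [-0.0152 -0.0003  0.0146] Z [0.005  0.0133 0.0159 0.0173] rect [ 0.0692 -0.0003  0.0185  0.0308  0.1166]
[ -1.3069825  -11.91837739   3.99509272] [0.55008384 0.16634762 0.10730516]
```

View pics/w7.png

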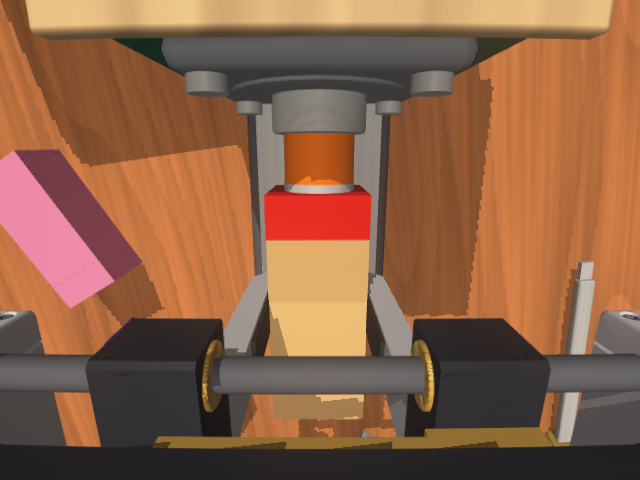

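It has seated: motion has stopped at the crown and the red face sits on the rim at (319,188). About 3 N is on the crown, so I'll press a little firmer for margin.

play_rows --steps '[{"gripper": 0.3,"linear": [0.001,0,0],"spin": 0},{"gripper": 0.3,"linear": [0.002,0,0],"spin": 0},{"gripper": 0.3,"linear": [0.003,0,0],"spin": 0},{"gripper": 0.3,"linear": [0.003,0,0],"spin": 0},{"gripper": 0.3,"linear": [0.003,0,0],"spin": 0}]'

```text
time: 15.32
ee_pos: [0.5501, 0.1663, 0.1075]
orientation: [-3.141, 0.013, 1.437]
ft_force: [-2.1, -18.8, 6.5]
width: 0.464
```

```bash
python3 hd.py w8 | head -3; python3 -c "
from h import *
L=[]
for i in range(8):
  cam('top'); s=monitor.sense(); L.append(s['ft_force'])
print(np.mean(L,0),s['ee_pos'],s['width'],s['orientation'],s['time'])"
```

```text
[0.55009362 0.16630293 0.10754872] [-3.14130638  0.01300273  1.43673844] 0.4640800069493257 [ -2.14282805 -18.78579538   6.52707521]
red 4987 a [0.0348 0.0354 0.0452 0.0537 0.0539] l [-0.0212  0.0005  0.022 ] Z [0.012  0.0204 0.0218 0.0234] rect [0.0444 0.0004 0.0191 0.0444 0.1611]
orange 3075 a [0.06   0.0604 0.0695 0.0782 0.0785] l [-0.0153 -0.0004  0.0146] Z [0.0046 0.0131 0.0157 0.0168] rect [ 6.93000e-02 -3.00000e-04  3.08000e-02  1.85000e-02  8.99328e+01]
[ -2.63990178 -19.41712205   6.13775487] [0.55009901 0.16630692 0.10753043] 0.4626135089116504 [-3.14127378  0.0129491   1.43667436] 15.875
```

View pics/w8scene.png

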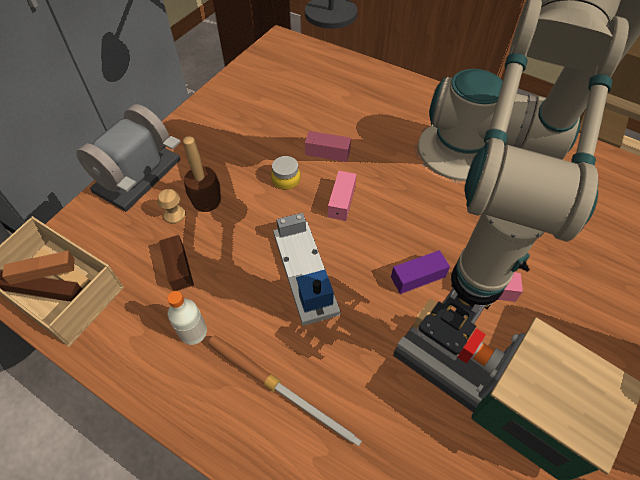

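The scene view shows the red end at (470,345) against the crown at (484,352). The bystanders are where they were. Axial force is a steady ~19.5 N (9.6 spring, ~10 crown), with the blank centred, so I'm handing in.

```bash
python3 -c "
from plant import workorder,monitor
print(workorder.job_done()); s=monitor.sense(); print(s['time'],s['ft_force'],s['width'])"
```

```text
the job is handed in; nothing more can be done
None
the job is handed in; nothing more can be done
```

I slid the blue jaw back about 34 mm by its post, lifted the blank out, and pressed its red end onto the plunger until it seated on the crown. I handed the job in at about 15.9 s, still gripping and pressing.

Last checks:
- **Force:** the axial push held at about 19.5 N. Taking off about 9.6 N for the spring leaves roughly 10 N on the crown.
- **Seating:** the tool stopped advancing as the force rose, and the blank did not slip in the grip.
- **Alignment:** the red face is within about 1 mm of the spindle axis sideways and in height. The blank is parallel to the spindle within about 0.02 rad.
- **Bystanders:** none looked moved in the last scene picture; I did not measure them.

Two things disagreed or drifted:
- The scene and top cameras differed by about 3 mm, so I centred on the spindle with the wrist camera.
- Pressing raised a side force of about 6 N upward and tilted the tool about 0.013 rad.

The hand-in gave no verdict, and the state could not be read after it.

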